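Clear the used coffee capsules into the caddy

TASK

Gather all the used coffee capsules from the counter onto the flat scoop, carry them together in one load, keeping the scoop level until it is over the caddy, and tip them all into the caddy's hopper. Put the scoop back flat on its cork mat, and with all the capsules in the hopper press the paddle right down to its stop and let it up, so that they all drop into the clear bin below. Leave everything else on the counter where it is.

Things in the scene. Friction and masses are not known exactly. Their poses are not given: they have to be found in the camera images.
- cap1_mid (a point): a used coffee capsule of copper-coloured metal, 30 high, standing on its foil: a flange 37 across and 3 thick at the foot, above it a nearly straight body 30 across. The point is at its centre, half-way up (15 above the foot); z is its own axis, upward as it stands. 15 g. It is absent (None from the start) in some runs
- cap2_mid (a point): a used coffee capsule of copper-coloured metal, 30 high, standing on its foil: a flange 37 across and 3 thick at the foot, above it a nearly straight body 30 across. The point is at its centre, half-way up (15 above the foot); z is its own axis, upward as it stands. 15 g. It is absent (None from the start) in some runs
- cap3_mid (a point): a used coffee capsule of copper-coloured metal, 30 high, standing on its foil: a flange 37 across and 3 thick at the foot, above it a nearly straight body 30 across. The point is at its centre, half-way up (15 above the foot); z is its own axis, upward as it stands. 15 g. It is absent (None from the start) in some runs
- cap4_mid (a point): a used coffee capsule of copper-coloured metal, 30 high, standing on its foil: a flange 37 across and 3 thick at the foot, above it a nearly straight body 30 across. The point is at its centre, half-way up (15 above the foot); z is its own axis, upward as it stands. 15 g. It is absent (None from the start) in some runs
- cap5_mid (a point): a used coffee capsule of copper-coloured metal, 30 high, standing on its foil: a flange 37 across and 3 thick at the foot, above it a nearly straight body 30 across. The point is at its centre, half-way up (15 above the foot); z is its own axis, upward as it stands. 15 g. It is absent (None from the start) in some runs
- cap6_mid (a point): a used coffee capsule of copper-coloured metal, 30 high, standing on its foil: a flange 37 across and 3 thick at the foot, above it a nearly straight body 30 across. The point is at its centre, half-way up (15 above the foot); z is its own axis, upward as it stands. 15 g. It is absent (None from the start) in some runs
- scoop_grip (a point): flat steel scoop (180 g), a pan with a black bar handle behind, lying on the cork mat. The point is inside the handle where it balances best, 41 above the scoop's underside. x points forward over the pan to its open front, y left, z up. The handle is level, 20 wide (y), 18 high, and runs from 24 in front of the point to 76 behind it, with a thin foot under its rear end
- scoop_edge (a point): middle of the pan's open front edge (no lip), on top of the pan's floor, 3 above its underside; 159 forward of scoop_grip and 38 below it; axes as scoop_grip. The pan is 135 long (back from here to its back wall) and 134 wide outside, its back and side walls 3 thick and 22 high; the floor is smooth: capsules start to slide at a slope of about 20 degrees
- mat: fixed cork mat 300 x 190 x 4 on which the scoop lies and is kept, its long side along its x; origin at the centre of its underside
- hopper (a point): white capsule caddy fixed to the counter, 150 x 150, 176 high: an open square hopper 140 x 140 above a clear-walled bin. The point is at the centre of the hopper's floor, 122 above the counter, 54 below the rim. The floor is two smooth flaps that swing down while the paddle is pressed and shut again when it rises. x points to the caddy's back (the paddle sticks out to -x), z up
- paddle (a joint): spring paddle (treadle) hinged low on the front of the caddy: 0 up at rest, grows as its free end is pressed down, 0.30 rad is the stop. It needs about 5 N to begin and 11 N at the stop, springs back by itself, and drives the flaps open in proportion
- paddle_top (a point): the place to press: middle of the top of the paddle's black plate (56 x 74, 6 thick), 88 in front of the caddy's front wall and 51 above the counter at rest; it sinks about 24 to the stop, on an arc of radius 82 about the hinge next to the caddy; z is the plate's upward normal
- salt: small glass salt jar, 36 across, 70 high, among the capsules; leave it alone. Origin at the centre of its underside
- cup: white espresso cup, 52 across, 52 high, among the capsules; leave it alone. Origin at the centre of its underside
- sugar: white sugar jar with a wooden lid, 80 across, 85 high, at the back; leave it alone. Origin under its centre
- mug: blue mug, 80 across (plus its handle), 80 high, at the back; leave it alone. Origin under its centre
- spoon: spoon with a wooden handle, 190 long, lying flat near the robot; leave it alone. Origin at its underside
- sponge: yellow kitchen sponge block, 90 x 60 x 30, at the back; leave it alone. Origin under its centre
Not all that is in view belongs to the job. Leave any blue, purple or yellow look-alike of the part that bears cap3_mid alone.

How it is judged:
By the outcome, as a careful person would: the job done as asked, in the order asked, and still so for the second after the job is handed in, with the robot touching nothing.
Of cap1, cap2, cap3, cap4, cap5, cap6 only 3 to 5 are there at a start; the rules pass over those that are not, and their reading is None.
At some moment in a run one of cap1, cap2, cap3, cap4, cap5, cap6 may be knocked a few centimetres aside while the robot is not near it.
It also fails if it takes over 210 s, if anything falls off the work surface, if the arm or the gripper's body presses on something with over 40 N, if the wrist force passes 120 N, or if a joint passes its speed limit or range.

ROBOT

A 7-joint arm with a two-finger parallel gripper is mounted at the origin on the work surface. World frame = base frame: x ahead of the robot, y to its left, z up, the work surface at z = 0. Lengths are in m, angles in degrees, forces in N, time in s.
With the tool pointing down it reaches from about 0.425 to 0.925 m from the base axis. Payload 6.8 kg.
Tool frame: the origin (TCP) lies on the centre line of the jaws, within the pads' length; the fingertips stand nose_length ahead of it and the grasp point (between the pads) lies 2 mm behind it (nose_length is the distance from the TCP to the fingertips, in m); z points along the fingers, y is the line along which they close (so a half turn about z gives the same grasp; the last joint's range is limited). The gripper opens to 88 mm and grips with 3 to 60 N. Pads are 20 mm wide; open, the fingers measure 115 mm over their backs; the gripper's body (75 mm by 178 mm) begins 61 mm behind the grasp point.
Start: joints at [-77.642, 27.33, 1.283, 89.118, -0.659, 63.558, -4.761], TCP at [0.215, 0.64, 0.24] pointing down, gripper open.
Joint ranges: [-169.35, 169.35], [-19.33, 120.38], [-80.79, 83.38], [13.8, 139.57], [-78.32, 258.32], [9.67, 109.79], [-169.56, 169.56]. Speed limits (degrees/s): [136.94, 136.94, 180, 180, 180, 180, 180].

INTERFACE

Orientations are given as a 3x3 rotation matrix whose columns are the frame's x, y, z axes.
In Python, from rig import * gives the robot as it stands. The module is installed in compiled form; this text tells all that it offers.
- The arm moves only by the shell command python3 -m jog 'ROWS' [FORCE]. ROWS is JSON, a list of rows, each a list of 3 entries, a list of its own where there are three numbers: the shift along the tool's x, y, z in mm, then the turn, a rotation vector about the tool's x, y, z in degrees, then the closure in counts, from 0 (fully open) to 255 (shut). A call has 1 to 12 rows; each row shifts and turns the commanded pose from where the row before left it, along the tool's axes as they then stand; what a row does not reach is not made up. A row lasts 1/8 s, in which the tool goes at most 62.5 mm and 10.7 degrees, less where a joint would pass 70% of its speed; a pose out of reach is approached as far as the arm can. A call is refused whole if a number of a shift passes 62.5 or a number of a turn 10.7, either way. A call with a gripper value outside its range is refused whole. The fingers move at their own pace and stop on an object; FORCE is the grip in N (left out, the last holds). Time passes only in rows, so rows that do not move let the fingers close. It gives the time, the measured TCP pose, the force, the opening and the grip force at its end, in the units of the state.
- get_state(): the state, without advancing time (a new reading comes with each control period).
- camera(name): name is "side" or "top"; returns (picture, depth): 420x560x3 uint8, red, green, blue; 420x560 float32, m along the optical axis (not along the pixel's ray), 0 where there is no reading.
- calibration(name): a dict with "fx", "fy", "cx", "cy" (pixels), "R" (3x3) and "t" (3): a world point X has camera coordinates R X + t. Camera axes: x right, y down, z forward; pixel columns grow to the right and rows downward; lengths in m; the calibration is good to about 2 mm. A picture is of the moment at which its call begins. calibration takes no time and is no camera call.
- finish_job(): hands the job in; it is judged then, once.
The state is a dict: "time_s": time; "joints": joint angles; "joint_vel": joint speeds; "tau": joint torques, N m; "tool_pos": TCP position; "tool_rot": TCP orientation; "force": force on the tool from outside, world axes, zero at the start; "moment": the same for the moment, N m; "opening": opening from 0.0 (shut) to 1.0 (fully open); "grasp_force": force on a finger pad.
Only numpy, scipy, OpenCV 4.12 (cv2) and the standard library are available. Lean on these libraries where they do the work, as an engineer would, in place of code of your own. Each camera call takes 0.05 s, during which the arm holds its last target. There are 200 camera calls.

## Working session

There is one attempt and no reset: what is moved stays moved. The work goes in short steps, Python scripts to look and compute and a shell command to move; the robot and the scene stay as the last step left them, time stands still between calls to the robot, and variables do not carry over. Pictures are saved under pics/ and viewed, at most 14 in all, crops included, and the job is handed in when it is done.

```bash
mkdir -p pics; ls
python3 - <<'E'
from rig import *
import cv2
for n in("top","side"):
    p,d=camera(n); cv2.imwrite(f"pics/{n}0.png",cv2.resize(p[:,:,::-1],(800,600),interpolation=cv2.INTER_CUBIC))
    print(n,calibration(n))
s=get_state();print(s)
E
```

```text
pics
top {'fx': 428.19574952591, 'fy': 428.19574952591, 'cx': 278.6088438366301, 'cy': 208.15139348570116, 'R': array([[ 0.0140037 , -0.99982712,  0.01223199],
       [-0.98101751, -0.01610448, -0.1932493 ],
       [ 0.19341288, -0.00929359, -0.98107344]]), 't': array([-0.00469609,  0.58854544,  0.98763156])}
side {'fx': 537.1726360862461, 'fy': 537.1726360862461, 'cx': 277.71758458034276, 'cy': 205.98304630469144, 'R': array([[-0.99730659, -0.0698679 , -0.02231704],
       [-0.02761103,  0.63952505, -0.76827426],
       [ 0.06795002, -0.76558879, -0.63973167]]), 't': array([0.57417257, 0.096072  , 1.08474586])}
{'time_s': 0.1, 'joints': array([-77.64223115,  27.37007562,   1.28003673,  89.1693536 ,
        -0.66019251,  63.55686083,  -4.76174354]), 'joint_vel': array([-3.26182454e-02, -5.44467719e-02, -1.59747446e-04, -2.45645613e-01,
       -7.79032242e-02,  5.77565093e-02, -8.49145544e-03]), 'tau': array([ 4.54248380e-03, -5.84089172e+01,  1.54024087e+00, -2.73317224e+01,
       -5.42009342e-02,  1.31789205e-02,  4.99325279e-05]), 'tool_pos': array([0.21460014, 0.63946605, 0.23881465]), 'tool_rot': array([[-9.48039682e-01,  3.18151843e-01, -4.07657493e-04],
       [ 3.18152091e-01,  9.48038502e-01, -1.49837617e-03],
       [-9.02361391e-05, -1.55021715e-03, -9.99998794e-01]]), 'force': array([-0.02391839,  0.33141696, -0.07470218]), 'moment': array([ 0.01661821, -0.06598933,  0.02363053]), 'grasp_force': 0.0, 'opening': 0.9994287671062779}
```

View pics/top0.png

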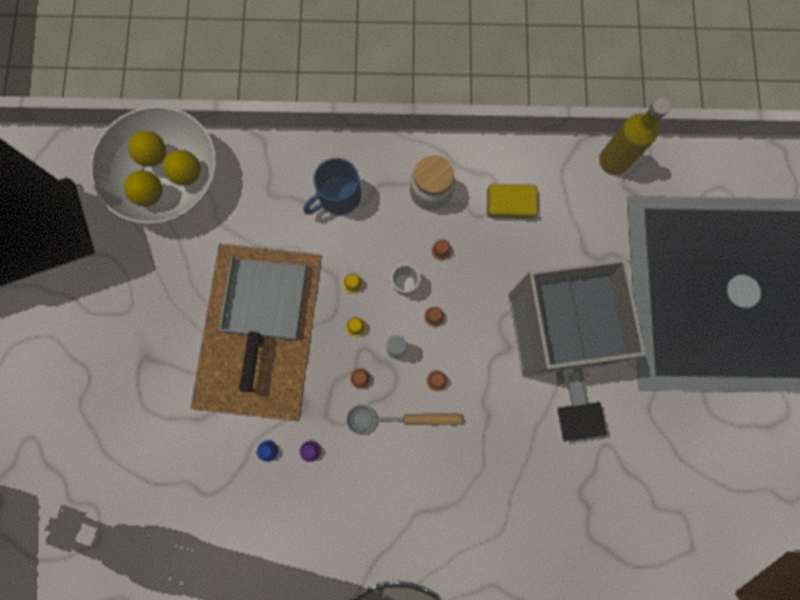

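View pics/side0.png

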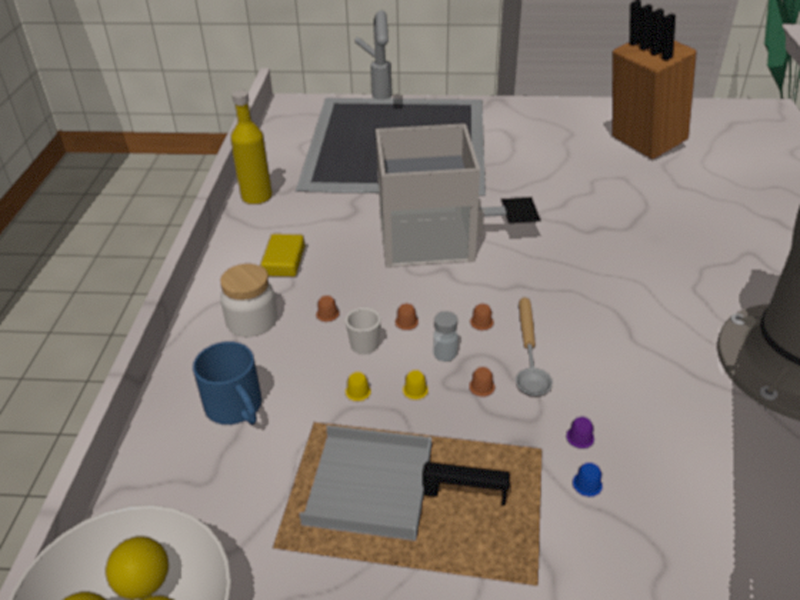

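Top: four copper capsules at about (442,249), (434,316), (437,380) and (361,378). The scoop's on the mat, pan centre (265,298), handle (250,362). The caddy is at (590,318) and the paddle at (582,421). The yellow, blue and purple look-alikes have to stay put.

```bash
cat > h.py <<'E'
from rig import *
import numpy as np, cv2
def cloud(n):
    p,d=camera(n); c=calibration(n); v,u=np.indices(d.shape)
    P=np.stack([(u-c['cx'])*d/c['fx'],(v-c['cy'])*d/c['fy'],d],-1)
    W=(P-c['t'])@c['R']; W[d==0]=np.nan
    return p,W
def copper(p):
    h=cv2.cvtColor(p,cv2.COLOR_RGB2HSV); return ((h[...,0]<14)&(h[...,1]>90)&(h[...,2]>60)).astype(np.uint8)
def caps(n,box=(0.3,0.95,-0.6,0.5)):
    p,W=cloud(n); m=copper(p); k,l,st,ce=cv2.connectedComponentsWithStats(m); o=[]
    for i in range(1,k):
        if st[i,4]<25: continue
        Q=W[l==i]; Q=Q[~np.isnan(Q[:,0])]
        if not len(Q): continue
        t=Q[Q[:,2]>np.percentile(Q[:,2],95)-.006]
        q=(t.min(0)+t.max(0))/2
        if box[0]<q[0]<box[1] and box[2]<q[1]<box[3] and q[2]<.2: o.append((n,ce[i].round(),st[i,4],'top',q.round(4),'all',((Q.min(0)+Q.max(0))/2).round(4)))
    return o
def st():
    s=get_state(); print('t',round(s['time_s'],2),'pos',s['tool_pos'].round(4),'R',s['tool_rot'].round(3).tolist(),'F',s['force'].round(1),'open',round(s['opening'],3),'g',round(s['grasp_force'],1),'j',s['joints'].round(0)); return s
E
python3 - <<'E'
from h import *
for n in("top","side"):
    for o in caps(n): print(*o)
p,W=cloud("top"); q,V=cloud("side")
def at(W,pts,s=.7):
    for nm,(u,v) in pts.items():
        u,v=int(u*s),int(v*s); print(nm,np.nanmedian(W[v-1:v+2,u-1:u+2].reshape(-1,3),0).round(4))
at(W,dict(hand_back=(248,386),hand_mid=(250,362),hand_front=(254,338),panFL=(231,262),panFR=(306,266),panBL=(224,330),panBR=(298,334),pan=(265,298),matA=(222,248),matB=(318,256),matC=(300,416),matD=(195,406),h1=(532,274),h2=(630,266),h3=(640,357),h4=(548,370),paddle=(582,421),salt=(397,345),cup=(406,280),cupin=(412,284)))
# handle dark mask
Z=W[...,2]; X=W[...,0];Y=W[...,1]
h=(p.max(2)<60)&(Z>.03)&(Z<.07)&(Y>.1)&(Y<.5)&(X>.4)
Q=W[h];c=Q.mean(0);w,v=np.linalg.eigh(np.cov((Q-c)[:,:2].T));print('handle',c,len(Q),v[:,1],(Q-c)[:,:2]@v[:,1] @[0]if 0 else np.percentile((Q-c)[:,:2]@v[:,1],[0,1,50,99,100]),np.percentile(Q[:,2],[5,50,95]))
h=(p.max(2)<60)&(Z>.03)&(Z<.07)&(Y<-.2)&(X>.3)&(X<.6)
Q=W[h];print('paddle',Q.mean(0),Q.min(0),Q.max(0),len(Q))
h=(Z>.165)&(Z<.185)&(Y<-.1)&(X>.3)&(X<.8)
Q=W[h];r=cv2.minAreaRect(Q[:,:2].astype(np.float32)*1000);print('rim',r)
h=(V[...,2]>.165)&(V[...,2]<.185)&(V[...,1]<-.1)&(V[...,0]>.3)&(V[...,0]<.8)
Q=V[h];print('rimside',cv2.minAreaRect(Q[:,:2].astype(np.float32)*1000))
E
```

```text
top [308. 174.] 122 top [ 0.6878 -0.0726  0.0288] all [ 0.6871 -0.0719  0.0162]
top [303. 221.] 128 top [ 0.5654 -0.06    0.0306] all [ 0.5637 -0.0591  0.0174]
top [252. 264.] 144 top [0.453  0.0684 0.0301] all [0.4546 0.0696 0.0162]
top [305. 266.] 139 top [ 0.4513 -0.0639  0.03  ] all [ 0.4526 -0.0636  0.016 ]
side [229. 216.] 210 top [ 0.6875 -0.0694  0.0304] all [ 0.6874 -0.0682  0.018 ]
side [284. 222.] 220 top [ 0.5653 -0.0561  0.0306] all [ 0.5652 -0.055   0.0175]
side [337. 222.] 219 top [ 0.4518 -0.0612  0.0305] all [ 0.4526 -0.0592  0.0179]
side [337. 267.] 269 top [0.4528 0.0724 0.0302] all [0.4535 0.0755 0.0172]
hand_back [0.4355 0.2533 0.0527]
hand_mid [0.4759 0.2505 0.0532]
hand_front [0.517  0.2487 0.0521]
panFL [0.657  0.3028 0.022 ]
panFR [0.652  0.17   0.0164]
panBL [0.5369 0.3113 0.0202]
panBR [0.5317 0.1813 0.0065]
pan [0.5952 0.2428 0.0059]
matA [0.6872 0.3271 0.0041]
matB [0.6744 0.1522 0.0019]
matC [ 3.879e-01  1.710e-01 -2.000e-04]
matD [0.4023 0.3535 0.002 ]
h1 [ 0.6064 -0.198   0.1753]
h2 [ 6.656e-01 -4.206e-01 -5.000e-04]
h3 [ 0.4846 -0.3594  0.1743]
h4 [ 0.4631 -0.2295  0.1269]
paddle [ 0.3874 -0.3031  0.0504]
salt [0.5068 0.0071 0.0679]
cup [ 0.6313 -0.0097  0.0029]
cupin [ 0.6261 -0.0201  0.0047]
handle [0.61165612 0.20902862 0.05105639] 605 [-0.94694179  0.3214051 ] [-0.33111525 -0.23749222  0.1051284   0.18770875  0.19056946] [0.03510753 0.05209943 0.06421301]
paddle [ 0.38717634 -0.30337535  0.05057089] [ 0.35691776 -0.34455683  0.03140413] [ 0.48167448 -0.26518947  0.06230651] 698
rim ((546.580810546875, -279.0050354003906), (150.37571716308594, 152.158203125), 8.649469375610352)
rimside ((581.1815185546875, -513.1165771484375), (150.25804138183594, 634.1923828125), 8.397262573242188)
```

Run:
```python
import rig; print([n for n in dir(rig) if n[0]!='_'], getattr(rig,'nose_length',None))
from h import *
p,W=cloud("top");X,Y,Z=W[...,0],W[...,1],W[...,2]
h=(p.max(2)<60)&(Z>.045)&(Z<.06)&(Y>.2)&(Y<.3)&(X>.4)&(X<.56)
Q=W[h];print(len(Q),cv2.minAreaRect(Q[:,:2].astype(np.float32)*1000),np.median(Q[:,2]),cv2.fitLine(Q[:,:2].astype(np.float32),cv2.DIST_L2,0,.01,.01).ravel())
Zz=(Z>.018)&(Z<.035)&(Y>.12)&(Y<.36)&(X>.5)&(X<.7)
print('panwalls',cv2.minAreaRect(W[Zz][:,:2].astype(np.float32)*1000))
s=st();R=s['tool_rot'];d=s['tool_pos']
c,sn=np.cos(np.radians(-4)),np.sin(np.radians(-4))
x=np.array([-c,-sn,0]);z=np.array([0,0,-1.]);T=np.column_stack([x,np.cross(z,x),z])
print(cv2.Rodrigues(R.T@T)[0].ravel()*57.2958)
```

```text
['PlanningError', 'calibration', 'camera', 'finish_job', 'get_state', 'nose_length'] 0.017
335 ((476.5425109863281, 252.65762329101562), (19.427276611328125, 97.6263656616211), 84.99781036376953) 0.052395539677813276 [ 0.9950342  -0.09953357  0.4757663   0.2521191 ]
panwalls ((584.344482421875, 243.88711547851562), (135.32798767089844, 150.60675048828125), 84.13398742675781)
t 0.35 pos [0.2147 0.6398 0.2394] R [[-0.948, 0.318, -0.0], [0.318, 0.948, -0.0], [-0.0, -0.0, -1.0]] F [ 0.  -1.   0.2] open 1.003 g 0.0 j [-78.  27.   1.  89.  -1.  64.  -5.]
[-2.20296212e-02 -2.39771280e-03 -1.45464924e+01]
```

```bash
python3 -m jog '[[[-24.3,-45.3,11.6],[0,0,-6.5],80],[[-24.3,-45.3,11.6],[0,0,-6.6],80],[[-24.3,-45.3,11.6],[0,0,0],80],[[-24.3,-45.3,11.6],[0,0,0],80],[[-24.3,-45.3,11.6],[0,0,0],80],[[-24.3,-45.3,11.6],[0,0,0],80],[[-24.3,-45.3,11.6],[0,0,0],80],[[-24.3,-45.3,11.6],[0,0,0],80],[[-24.3,-45.3,11.6],[0,0,0],80],[[-24.3,-45.3,11.6],[0,0,0],80],[[-24.3,-45.3,11.6],[0,0,0],80],[[-24.3,-45.3,11.6],[0,0,0],80]]' 15
cat >> h.py <<'E'
def go(*T):  # shifts in tool axes (mm) from here through world points
    s=get_state();p=s['tool_pos'];R=s['tool_rot']
    for t in T: t=np.array(t); print('->',t,(R.T@(t-p)*1000).round(1)); p=t
E
python3 -c "
from h import *
st();go((.453,.0705,.1),(.453,.0705,.022))
for n in('top','side'):
    for o in caps(n): print(*o)"
```

```text
time_s: 1.85
tool_pos: [0.4374, 0.0645, 0.1005]
tool_rot: [[-0.996, 0.095, 0.001], [0.095, 0.996, 0.0], [-0.001, 0.001, -1.0]]
force: [0.3, 0.9, -0.1]
opening: 0.688
grasp_force: 0.0
t 1.85 pos [0.4374 0.0645 0.1005] R [[-0.996, 0.095, 0.001], [0.095, 0.996, 0.0], [-0.001, 0.001, -1.0]] F [ 0.3  0.9 -0.1] open 0.688 g 0.0 j [-26.  18.  11. 128.  -6.  35.  74.]
-> [0.453  0.0705 0.1   ] [-14.9   7.4   0.5]
-> [0.453  0.0705 0.022 ] [ 0.1 -0.  78. ]
top [308. 174.] 125 top [ 0.6889 -0.0725  0.0299] all [ 0.6867 -0.072   0.0161]
top [303. 221.] 133 top [ 0.5652 -0.06    0.0293] all [ 0.5638 -0.0604  0.0164]
top [305. 266.] 130 top [ 0.4524 -0.0652  0.029 ] all [ 0.4525 -0.0635  0.0159]
side [229. 216.] 208 top [ 0.688  -0.0695  0.0311] all [ 0.6878 -0.0682  0.0177]
side [284. 222.] 218 top [ 0.5655 -0.0559  0.0306] all [ 0.5648 -0.0545  0.018 ]
side [348. 228.] 349 top [0.4459 0.1447 0.1923] all [0.4334 0.0498 0.0989]
side [337. 267.] 270 top [0.453  0.0726 0.0311] all [0.4534 0.075  0.0183]
```

```bash
python3 -m jog '[[[-14.9,7.4,10],[0,0,0],80],[[0,0,30],[0,0,0],80],[[0,0,30],[0,0,0],80],[[0,0,8],[0,0,0],80],[[0,0,0],[0,0,0],160],[[0,0,0],[0,0,0],255],[[0,0,0],[0,0,0],255],[[0,0,0],[0,0,0],255]]' 15; python3 -c "
from h import *
st();go((.453,.0705,.08),(.5585,.2724,.08),(.5585,.2724,.031))"
```

```text
time_s: 2.95
tool_pos: [0.4526, 0.072, 0.0232]
tool_rot: [[-0.995, 0.095, 0.001], [0.095, 0.995, 0.001], [-0.001, 0.001, -1.0]]
force: [-0.8, -0.6, 5.8]
opening: 0.337
grasp_force: 15.0
t 2.95 pos [0.4526 0.072  0.0232] R [[-0.995, 0.095, 0.001], [0.095, 0.995, 0.001], [-0.001, 0.001, -1.0]] F [-0.8 -0.6  5.8] open 0.337 g 15.0 j [-23.  28.   8. 127.  -9.  25.  76.]
-> [0.453  0.0705 0.08  ] [ -0.6  -1.4 -56.8]
-> [0.5585 0.2724 0.08  ] [-8.58e+01  2.11e+02  2.00e-01]
-> [0.5585 0.2724 0.031 ] [ 0.1 -0.  49. ]
```

```bash
python3 -m jog '[[[0,0,-20],[0,0,0],255],[[0,0,-40],[0,0,0],255],[[-12,30,0],[0,0,0],255],[[-20,50,0],[0,0,0],255],[[-20,50,0],[0,0,0],255],[[-20,50,0],[0,0,0],255],[[-13.8,31,0],[0,0,0],255],[[0,0,15],[0,0,0],255],[[0,0,25],[0,0,0],255],[[0,0,12],[0,0,0],255],[[0,0,0],[0,0,0],255],[[0,0,0],[0,0,0],255]]'; python3 -c "
from h import *
st()"
```

```text
time_s: 4.45
tool_pos: [0.5576, 0.2732, 0.0307]
tool_rot: [[-0.995, 0.096, 0.0], [0.096, 0.995, -0.0], [-0.0, -0.0, -1.0]]
force: [0.4, 0.4, 0.1]
opening: 0.339
grasp_force: 15.0
t 4.45 pos [0.5576 0.2732 0.0307] R [[-0.995, 0.096, 0.0], [0.096, 0.995, -0.0], [-0.0, -0.0, -1.0]] F [0.4 0.4 0.1] open 0.339 g 15.0 j [-38.  37.   9. 105.  -8.  38.  60.]
```

```bash
python3 -m jog '[[[0,0,0],[0,0,0],110],[[0,0,0],[0,0,0],110],[[0,0,-30],[0,0,0],110],[[0,0,-50],[0,0,0],110],[[10.4,-49.3,0],[0,0,0],85],[[10.4,-49.3,0],[0,0,0],80],[[10.4,-49.3,0],[0,0,0],80],[[10.4,-49.3,0],[0,0,0],80],[[10.4,-49.3,0],[0,0,0],80],[[10.4,-49.3,0],[0,0,0],80],[[10.4,-49.5,0],[0,0,0],80],[[0,0,0],[0,0,0],80]]'; python3 -c "
from h import *
st();go((.452,-.063,.10),(.452,-.063,.0235))
for n in('top','side'):
    for o in caps(n): print(*o)"
```

```text
time_s: 5.95
tool_pos: [0.4508, -0.0669, 0.1108]
tool_rot: [[-0.995, 0.102, -0.0], [0.102, 0.995, -0.001], [0.0, -0.001, -1.0]]
force: [0.4, 0.8, -0.4]
opening: 0.687
grasp_force: 0.0
t 5.95 pos [ 0.4508 -0.0669  0.1108] R [[-0.995, 0.102, -0.0], [0.102, 0.995, -0.001], [0.0, -0.001, -1.0]] F [ 0.4  0.8 -0.4] open 0.687 g 0.0 j [-11.  18.  14. 126.  -7.  37.  92.]
-> [ 0.452 -0.063  0.1  ] [-0.8  4.  10.8]
-> [ 0.452  -0.063   0.0235] [-0.   0.1 76.5]
top [308. 174.] 128 top [ 0.6873 -0.0726  0.0301] all [ 0.6864 -0.0718  0.0171]
top [172. 222.] 142 top [0.5575 0.271  0.0362] all [0.5583 0.27   0.0224]
side [339. 181.] 156 top [0.4588 0.0162 0.1845] all [ 0.4523 -0.1007  0.0938]
side [229. 216.] 210 top [ 0.6882 -0.0693  0.0308] all [ 0.6878 -0.0677  0.0173]
side [284. 222.] 218 top [ 0.5656 -0.0553  0.0311] all [ 0.5649 -0.052   0.0181]
side [337. 222.] 223 top [ 0.4518 -0.0593  0.0298] all [ 0.4515 -0.0579  0.017 ]
side [277. 351.] 390 top [0.5577 0.2756 0.0374] all [0.5576 0.2774 0.0244]
```

Capsule 1 stands in the pan. Next is D.

```bash
python3 -m jog '[[[-0.8,4,20],[0,0,0],80],[[0,0,40],[0,0,0],80],[[0,0,27],[0,0,0],80],[[0,0,0],[0,0,0],160],[[0,0,0],[0,0,0],255],[[0,0,0],[0,0,0],255],[[0,0,0],[0,0,0],255],[[0,0,-25],[0,0,0],255],[[0,0,-50],[0,0,0],255],[[0,0,-12],[0,0,0],255]]'; python3 -c "
from h import *
st();go((.5531,.2167,.105),(.5531,.2167,.031))"
```

```text
time_s: 7.3
tool_pos: [0.4551, -0.0593, 0.1132]
tool_rot: [[-0.995, 0.095, 0.005], [0.095, 0.995, 0.0], [-0.005, 0.001, -1.0]]
force: [-0.2, -0.5, -0.3]
opening: 0.34
grasp_force: 15.0
t 7.3 pos [ 0.4551 -0.0593  0.1132] R [[-0.995, 0.095, 0.005], [0.095, 0.995, 0.0], [-0.005, 0.001, -1.0]] F [-0.2 -0.5 -0.3] open 0.34 g 15.0 j [-13.  18.  14. 125.  -7.  37.  91.]
-> [0.5531 0.2167 0.105 ] [-71.2 284.1   8.9]
-> [0.5531 0.2167 0.031 ] [ 0.4 -0.1 74. ]
```

```bash
python3 -m jog '[[[-6,24,0],[0,0,0],255],[[-12,48,0],[0,0,0],255],[[-12,48,0],[0,0,0],255],[[-12,48,0],[0,0,0],255],[[-12,48,0],[0,0,0],255],[[-12,46,0],[0,0,0],255],[[-5,22,0],[0,0,0],255],[[0,0,40],[0,0,0],255],[[0,0,30],[0,0,0],255],[[0,0,10],[0,0,0],255],[[0,0,0],[0,0,0],255]]'; python3 -c "
from h import *
st()"
```

```text
time_s: 8.68
tool_pos: [0.5508, 0.2154, 0.0302]
tool_rot: [[-0.995, 0.096, -0.001], [0.096, 0.995, -0.001], [0.001, -0.001, -1.0]]
force: [1.1, 0.3, -0.3]
opening: 0.339
grasp_force: 15.0
t 8.68 pos [0.5508 0.2154 0.0302] R [[-0.995, 0.096, -0.001], [0.096, 0.995, -0.001], [0.001, -0.001, -1.0]] F [ 1.1  0.3 -0.3] open 0.339 g 15.0 j [-34.  35.   9. 109.  -9.  36.  65.]
```

```bash
python3 -m jog '[[[0,0,0],[0,0,0],110],[[0,0,0],[0,0,0],110],[[0,0,-30],[0,0,0],110],[[0,0,-50],[0,0,0],110],[[-6.8,-45,0],[0,0,0],85],[[-6.8,-45,0],[0,0,0],80],[[-6.8,-45,0],[0,0,0],80],[[-6.8,-45,0],[0,0,0],80],[[-6.8,-45,0],[0,0,0],80],[[-6.8,-46,0],[0,0,0],80],[[0,0,0],[0,0,0],80]]'; python3 -c "
from h import *
st();go((.5653,-.058,.10),(.5653,-.058,.0235))
for n in('top','side'):
    for o in caps(n): print(*o)"
```

```text
time_s: 10.05
tool_pos: [0.5658, -0.0619, 0.1111]
tool_rot: [[-0.995, 0.102, 0.001], [0.102, 0.995, -0.002], [-0.001, -0.002, -1.0]]
force: [-0.2, -0.1, -0.1]
opening: 0.688
grasp_force: 0.0
t 10.05 pos [ 0.5658 -0.0619  0.1111] R [[-0.995, 0.102, 0.001], [0.102, 0.995, -0.002], [-0.001, -0.002, -1.0]] F [-0.2 -0.1 -0.1] open 0.688 g 0.0 j [-10.  27.  13. 111.  -8.  43.  92.]
-> [ 0.5653 -0.058   0.1   ] [ 0.9  3.9 11.1]
-> [ 0.5653 -0.058   0.0235] [ 0.1  0.1 76.5]
top [172. 222.] 146 top [0.5566 0.271  0.0356] all [0.5581 0.2703 0.0224]
top [195. 226.] 141 top [0.5485 0.2136 0.0369] all [0.5485 0.2108 0.0227]
side [229. 216.] 209 top [ 0.6875 -0.0682  0.0304] all [ 0.6876 -0.0675  0.0179]
side [284. 222.] 220 top [ 0.5654 -0.0565  0.031 ] all [ 0.5651 -0.0554  0.0175]
side [285. 323.] 362 top [0.5478 0.2178 0.0373] all [0.5476 0.2173 0.0242]
side [277. 351.] 389 top [0.5578 0.2753 0.0376] all [0.5577 0.277  0.0248]
```

```bash
python3 -m jog '[[[0.9,3.9,20],[0,0,0],80],[[0,0,40],[0,0,0],80],[[0,0,27],[0,0,0],80],[[0,0,0],[0,0,0],160],[[0,0,0],[0,0,0],255],[[0,0,0],[0,0,0],255],[[0,0,0],[0,0,0],255],[[0,0,-25],[0,0,0],255],[[0,0,-50],[0,0,0],255],[[0,0,-12],[0,0,0],255]]'; python3 -c "
from h import *
st();go((.6022,.2681,.105),(.6022,.2681,.031))"
```

```text
time_s: 11.4
tool_pos: [0.5674, -0.0532, 0.1138]
tool_rot: [[-0.995, 0.095, 0.006], [0.095, 0.995, 0.0], [-0.006, 0.001, -1.0]]
force: [0.4, -0.3, -0.5]
opening: 0.338
grasp_force: 15.0
t 11.4 pos [ 0.5674 -0.0532  0.1138] R [[-0.995, 0.095, 0.006], [0.095, 0.995, 0.0], [-0.006, 0.001, -1.0]] F [ 0.4 -0.3 -0.5] open 0.338 g 15.0 j [-11.  26.  13. 111.  -9.  43.  91.]
-> [0.6022 0.2681 0.105 ] [ -3.9 323.1   9.1]
-> [0.6022 0.2681 0.031 ] [ 0.4 -0.1 74. ]
```

```bash
python3 -m jog '[[[0,24,0],[0,0,0],255],[[-1,50,0],[0,0,0],255],[[-1,50,0],[0,0,0],255],[[-1,50,0],[0,0,0],255],[[-1,50,0],[0,0,0],255],[[0,50,0],[0,0,0],255],[[0,47,0],[0,0,0],255],[[0,0,40],[0,0,0],255],[[0,0,30],[0,0,0],255],[[0,0,10],[0,0,0],255],[[0,0,0],[0,0,0],255]]'; python3 -c "
from h import *
st()"
```

```text
time_s: 12.78
tool_pos: [0.5996, 0.2659, 0.0301]
tool_rot: [[-0.995, 0.095, -0.001], [0.095, 0.995, -0.0], [0.001, -0.001, -1.0]]
force: [0.8, -1.4, 1.0]
opening: 0.338
grasp_force: 15.0
t 12.78 pos [0.5996 0.2659 0.0301] R [[-0.995, 0.095, -0.001], [0.095, 0.995, -0.0], [0.001, -0.001, -1.0]] F [ 0.8 -1.4  1. ] open 0.338 g 15.0 j [-36.  40.  10. 100. -10.  41.  63.]
```

```bash
python3 -m jog '[[[0,0,0],[0,0,0],110],[[0,0,0],[0,0,0],110],[[0,0,-30],[0,0,0],110],[[0,0,-50],[0,0,0],110],[[-17.1,-46.7,0],[0,0,0],85],[[-17.1,-46.7,0],[0,0,0],80],[[-17.1,-46.7,0],[0,0,0],80],[[-17.1,-46.7,0],[0,0,0],80],[[-17.1,-46.7,0],[0,0,0],80],[[-17.1,-46.7,0],[0,0,0],80],[[-17.1,-46.7,0],[0,0,0],80],[[0,0,0],[0,0,0],80]]'; python3 -c "
from h import *
st();go((.688,-.070,.10),(.688,-.070,.0235))
for n in('top','side'):
    for o in caps(n): print(*o)"
```

```text
time_s: 14.28
tool_pos: [0.6883, -0.0775, 0.1111]
tool_rot: [[-0.995, 0.103, 0.001], [0.103, 0.995, -0.004], [-0.002, -0.003, -1.0]]
force: [0.7, -0.4, -0.6]
opening: 0.688
grasp_force: 0.0
t 14.28 pos [ 0.6883 -0.0775  0.1111] R [[-0.995, 0.103, 0.001], [0.103, 0.995, -0.004], [-0.002, -0.003, -1.0]] F [ 0.7 -0.4 -0.6] open 0.688 g 0.0 j [-7. 37. 13. 93. -9. 51. 93.]
-> [ 0.688 -0.07   0.1  ] [ 1.   7.5 11.1]
-> [ 0.688  -0.07    0.0235] [ 0.1  0.3 76.5]
top [176. 206.] 146 top [0.5973 0.2642 0.0358] all [0.5994 0.2623 0.0227]
top [172. 222.] 144 top [0.5565 0.2698 0.0359] all [0.558  0.2701 0.0221]
top [195. 226.] 145 top [0.5473 0.2136 0.0366] all [0.548  0.2109 0.0231]
side [229. 216.] 210 top [ 0.687  -0.0688  0.0309] all [ 0.6877 -0.0668  0.0177]
side [285. 323.] 360 top [0.5479 0.2176 0.0376] all [0.5477 0.2202 0.0235]
side [253. 346.] 389 top [0.5982 0.2691 0.0374] all [0.5989 0.2712 0.0246]
side [277. 351.] 389 top [0.5577 0.2762 0.0376] all [0.5577 0.2772 0.0245]
```

```bash
python3 -m jog '[[[1,6.5,20],[0,0,0],80],[[0,0,40],[0,0,0],80],[[0,0,27],[0,0,0],80],[[0,0,0],[0,0,0],160],[[0,0,0],[0,0,0],255],[[0,0,0],[0,0,0],255],[[0,0,0],[0,0,0],255],[[0,0,-25],[0,0,0],255],[[0,0,-50],[0,0,0],255],[[0,0,-12],[0,0,0],255]]'; python3 -c "
from h import *
st();go((.5965,.2115,.105),(.5965,.2115,.031))"
```

```text
time_s: 15.62
tool_pos: [0.6898, -0.0645, 0.1145]
tool_rot: [[-0.995, 0.095, 0.006], [0.095, 0.995, -0.0], [-0.006, 0.0, -1.0]]
force: [-0.0, -1.3, -0.6]
opening: 0.337
grasp_force: 15.0
t 15.62 pos [ 0.6898 -0.0645  0.1145] R [[-0.995, 0.095, 0.006], [0.095, 0.995, -0.0], [-0.006, 0.0, -1.0]] F [-0.  -1.3 -0.6] open 0.337 g 15.0 j [ -8.  36.  13.  93. -10.  51.  92.]
-> [0.5965 0.2115 0.105 ] [119.3 265.8   8.9]
-> [0.5965 0.2115 0.031 ] [ 0.5 -0.  74. ]
```

```bash
python3 -m jog '[[[9,20,0],[0,0,0],255],[[21,47,0],[0,0,0],255],[[21,47,0],[0,0,0],255],[[21,47,0],[0,0,0],255],[[21,47,0],[0,0,0],255],[[17,37,0],[0,0,0],255],[[8,19,0],[0,0,0],255],[[0,0,40],[0,0,0],255],[[0,0,30],[0,0,0],255],[[0,0,10],[0,0,0],255],[[0,0,0],[0,0,0],255]]'; python3 -c "
from h import *
st()"
```

```text
time_s: 17.0
tool_pos: [0.5948, 0.2092, 0.0297]
tool_rot: [[-0.995, 0.096, -0.001], [0.096, 0.995, -0.001], [0.001, -0.001, -1.0]]
force: [-1.0, 0.4, -0.1]
opening: 0.339
grasp_force: 15.0
t 17.0 pos [0.5948 0.2092 0.0297] R [[-0.995, 0.096, -0.001], [0.096, 0.995, -0.001], [0.001, -0.001, -1.0]] F [-1.   0.4 -0.1] open 0.339 g 15.0 j [-32.  38.  10. 104. -10.  39.  68.]
```

```bash
python3 -m jog '[[[0,0,0],[0,0,0],110],[[0,0,0],[0,0,0],110],[[0,0,-30],[0,0,0],110],[[0,0,-50],[0,0,0],110],[[30,10,-30],[0,0,0],80],[[40,-40,-40],[0,0,0],80],[[50,-60,-20],[0,0,0],80],[[50,-60,0],[0,0,0],80],[[0,-60,0],[0,0,0],80],[[0,0,0],[0,0,0],80]]'
python3 - <<'E'
from h import *
st()
for n in('top','side'):
    for o in caps(n): print(*o)
p,W=cloud("top");X,Y,Z=W[...,0],W[...,1],W[...,2]
h=(p.max(2)<60)&(Z>.045)&(Z<.06)&(Y>.2)&(Y<.3)&(X>.4)&(X<.56)
Q=W[h];print(len(Q),cv2.minAreaRect(Q[:,:2].astype(np.float32)*1000))
cv2.imwrite("pics/top1.png",cv2.resize(p[100:340,80:400,::-1],(800,600),interpolation=cv2.INTER_CUBIC))
p,W=cloud("side");X,Y,Z=W[...,0],W[...,1],W[...,2]
h=(p.max(2)<60)&(Z>.045)&(Z<.06)&(Y>.2)&(Y<.3)&(X>.4)&(X<.56)
Q=W[h];print(len(Q),cv2.minAreaRect(Q[:,:2].astype(np.float32)*1000))
E
```

```text
time_s: 18.25
tool_pos: [0.4329, 0.0401, 0.1926]
tool_rot: [[-0.995, 0.102, 0.001], [0.102, 0.995, 0.0], [-0.001, 0.0, -1.0]]
force: [0.1, 0.5, -0.2]
opening: 0.691
grasp_force: 0.0
t 18.25 pos [0.4329 0.0401 0.1926] R [[-0.995, 0.102, 0.001], [0.102, 0.995, 0.0], [-0.001, 0.0, -1.0]] F [ 0.1  0.5 -0.2] open 0.691 g 0.0 j [-30.   8.  18. 124.  -3.  48.  74.]
top [177. 206.] 137 top [0.5983 0.2623 0.0354] all [0.5993 0.2606 0.0223]
top [199. 208.] 143 top [0.5941 0.206  0.036 ] all [0.5948 0.2057 0.0225]
top [173. 222.] 131 top [0.5567 0.2688 0.0368] all [0.5581 0.2676 0.024 ]
top [196. 226.] 145 top [0.5471 0.2132 0.0367] all [0.5472 0.2103 0.0226]
side [259. 318.] 354 top [0.5948 0.2109 0.0378] all [0.595  0.2116 0.0244]
side [285. 322.] 363 top [0.543  0.2275 0.0444] all [0.5452 0.2275 0.0314]
side [253. 345.] 386 top [0.5986 0.2678 0.0379] all [0.5989 0.2676 0.0243]
side [277. 350.] 388 top [0.5578 0.2733 0.0375] all [0.5576 0.2756 0.0237]
323 ((476.29351806640625, 251.26792907714844), (18.56456184387207, 97.74722290039062), 83.30433654785156)
688 ((476.48187255859375, 256.26373291015625), (19.522205352783203, 99.65757751464844), 82.84031677246094)
```

View pics/top1.png

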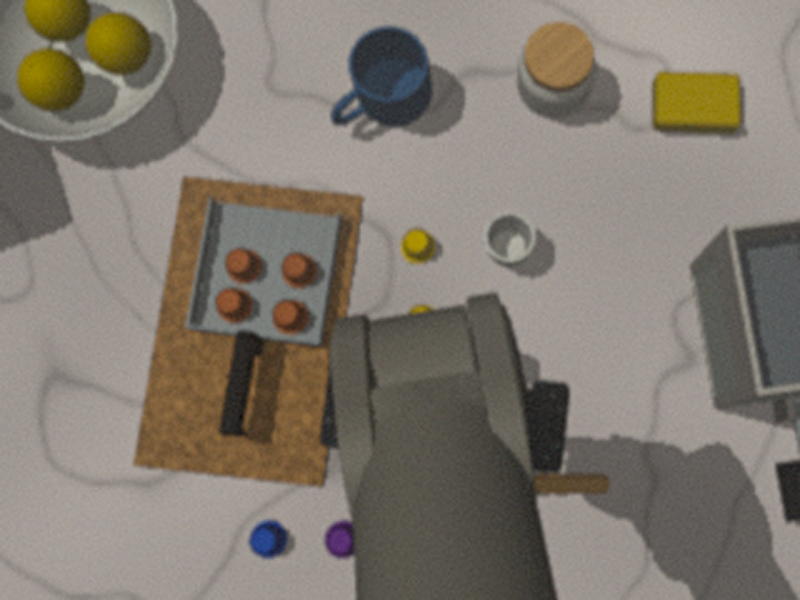

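The picture shows all four capsules standing in the pan at (242,264), (297,268), (233,304) and (290,316). The handle runs from (248,335) to (233,432). I moved y the wrong way on that last step, but it hit nothing.

```bash
python3 -c "
from h import *
go((.5023,.2489,.13),(.5023,.2489,.043))"
```

```text
-> [0.5023 0.2489 0.13  ] [-48.5 209.2  62.4]
-> [0.5023 0.2489 0.043 ] [ 0.1 -0.  87. ]
```

```bash
python3 -m jog '[[[-8.5,39.2,2.4],[0,0,1],80],[[-10,40,10],[0,0,0],80],[[-10,40,10],[0,0,0],80],[[-10,45,20],[0,0,0],80],[[-10,45,20],[0,0,0],80],[[0,0,0],[0,0,0],80],[[0,0,0],[0,0,0],80]]'; python3 -c "
from h import *
st();go((.5023,.2489,.08),(.5023,.2489,.043))"
```

```text
time_s: 19.32
tool_pos: [0.5045, 0.2469, 0.1292]
tool_rot: [[-0.994, 0.111, -0.001], [0.111, 0.994, -0.001], [0.001, -0.001, -1.0]]
force: [-0.4, -0.5, 1.1]
opening: 0.687
grasp_force: 0.0
t 19.32 pos [0.5045 0.2469 0.1292] R [[-0.994, 0.111, -0.001], [0.111, 0.994, -0.001], [0.001, -0.001, -1.0]] F [-0.4 -0.5  1.1] open 0.687 g 0.0 j [-41.  25.  11. 111.  -7.  45.  57.]
-> [0.5023 0.2489 0.08  ] [ 2.4  1.7 49.2]
-> [0.5023 0.2489 0.043 ] [-0.  0. 37.]
```

```bash
python3 -m jog '[[[2.4,1.7,30],[0,0,0],80],[[0,0,30],[0,0,0],120],[[0,0,20],[0,0,0],140],[[0,0,6],[0,0,0],150],[[0,0,0],[0,0,0],170],[[0,0,0],[0,0,0],185],[[0,0,0],[0,0,0],200],[[0,0,0],[0,0,0],255],[[0,0,0],[0,0,0],255],[[0,0,0],[0,0,0],255]]' 55; python3 -c "
from h import *
st()"
```

```text
time_s: 20.58
tool_pos: [0.5034, 0.2492, 0.0446]
tool_rot: [[-0.994, 0.112, 0.001], [0.112, 0.994, 0.001], [-0.001, 0.001, -1.0]]
force: [-1.0, 0.2, 6.2]
opening: 0.226
grasp_force: 55.0
t 20.57 pos [0.5034 0.2492 0.0446] R [[-0.994, 0.112, 0.001], [0.112, 0.994, 0.001], [-0.001, 0.001, -1.0]] F [-1.   0.2  6.2] open 0.226 g 55.0 j [-40.  32.   9. 114.  -9.  35.  59.]
```

```bash
python3 -m jog '[[[0,0,-4],[0,0,0],255],[[0,0,-8],[0,0,0],255],[[0,0,-14],[0,0,0],255],[[0,0,-20],[0,0,0],255],[[0,0,-26],[0,0,0],255],[[0,0,-30],[0,0,0],255],[[0,0,-30],[0,0,0],255],[[0,0,-30],[0,0,0],255],[[0,0,-30],[0,0,0],255],[[0,0,-26],[0,0,0],255],[[0,0,-18],[0,0,0],255],[[0,0,-9],[0,0,0],255]]'
python3 - <<'E'
from h import *
st()
for n in('top','side'):
    p,W=cloud(n); cv2.imwrite(f"pics/{n}2.png",cv2.resize(p[:,:,::-1],(800,600),interpolation=cv2.INTER_CUBIC))
E
```

```text
time_s: 22.08
tool_pos: [0.5028, 0.2484, 0.2903]
tool_rot: [[-0.994, 0.113, 0.001], [0.113, 0.994, 0.001], [-0.001, 0.001, -1.0]]
force: [-0.6, 0.4, -2.5]
opening: 0.225
grasp_force: 55.0
t 22.07 pos [0.5028 0.2484 0.2903] R [[-0.994, 0.113, 0.001], [0.113, 0.994, 0.001], [-0.001, 0.001, -1.0]] F [-0.6  0.4 -2.5] open 0.225 g 55.0 j [-44.  14.  14. 102.  -4.  64.  54.]
```

View pics/side2.png

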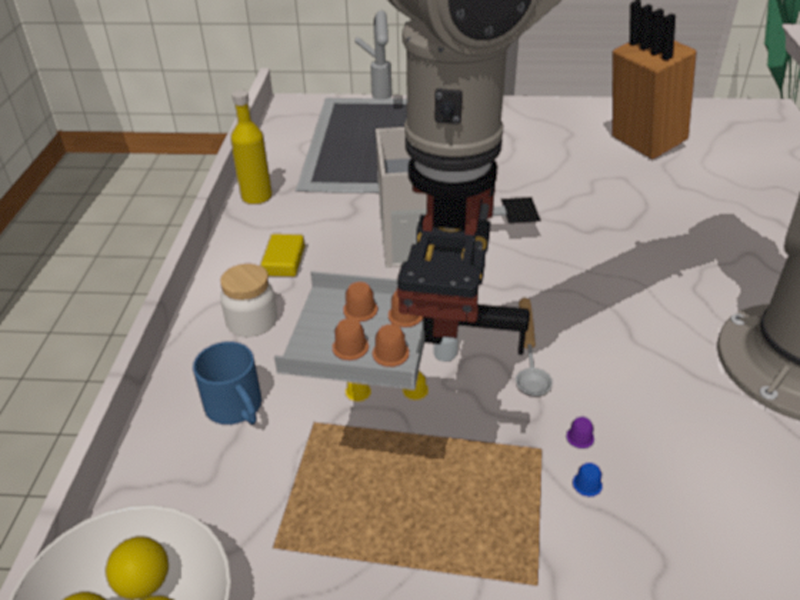

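Side view: the scoop is level and clear of the mat (pan at about (355,330)), and all four capsules stand in it. Next I carry it across.

```bash
python3 -m jog '[[[-1,-10,0],[0,0,0],255],[[-2.5,-24,0],[0,0,0],255],[[-3.7,-36,0],[0,0,0],255],[[-4.5,-44,0],[0,0,0],255],[[-4.9,-48,0],[0,0,0],255],[[-4.5,-44,0],[0,0,0],255],[[-3.7,-36,0],[0,0,0],255],[[-2.5,-24,0],[0,0,0],255],[[-1,-11,0],[0,0,0],255],[[0,0,0],[0,0,-5],255],[[0,0,0],[0,0,-5],255],[[0,0,0],[0,0,-5],255]]'; python3 -c "
from h import *
s=st();go((.372,-.3055,.29))
u=np.array([.989,.150,0]);print(np.degrees(np.arctan2(-s['tool_rot'][1,0],-s['tool_rot'][0,0])))"
```

```text
time_s: 23.68
tool_pos: [0.4992, -0.0299, 0.2882]
tool_rot: [[-0.988, -0.152, -0.001], [-0.152, 0.988, 0.0], [0.001, 0.0, -1.0]]
force: [0.3, -0.8, -2.4]
opening: 0.223
grasp_force: 55.0
t 23.68 pos [ 0.4992 -0.0299  0.2882] R [[-0.988, -0.152, -0.001], [-0.152, 0.988, 0.0], [0.001, 0.0, -1.0]] F [ 0.3 -0.8 -2.4] open 0.223 g 55.0 j [-24.   8.  22. 110.  -3.  63.  99.]
-> [ 0.372  -0.3055  0.29  ] [ 167.5 -253.1   -1.6]
8.731691223627827
```

```bash
python3 -m jog '[[[5.3,-8,0],[0,0,0],255],[[10.6,-16,0],[0,0,0],255],[[15.9,-24,0],[0,0,0],255],[[19.9,-30,0],[0,0,0],255],[[21.2,-32,0],[0,0,0],255],[[21.2,-32,0],[0,0,0],255],[[21.2,-32,0],[0,0,0],255],[[19.9,-30,0],[0,0,0],255],[[15.9,-24,0],[0,0,0],255],[[10.6,-16,0],[0,0,0],255],[[5.8,-9,0],[0,0,0],255],[[0,0,0],[0,0,0],255]]'
python3 - <<'E'
from h import *
s=st()
for n in('top','side'):
    p,W=cloud(n); cv2.imwrite(f"pics/{n}3.png",cv2.resize(p[:,:,::-1],(800,600),interpolation=cv2.INTER_CUBIC))
E
```

```text
time_s: 25.18
tool_pos: [0.3709, -0.3056, 0.2886]
tool_rot: [[-0.989, -0.146, -0.0], [-0.146, 0.989, 0.0], [-0.0, 0.0, -1.0]]
force: [-0.1, -0.4, -2.8]
opening: 0.224
grasp_force: 55.0
t 25.18 pos [ 0.3709 -0.3056  0.2886] R [[-0.989, -0.146, -0.0], [-0.146, 0.989, 0.0], [-0.0, 0.0, -1.0]] F [-0.1 -0.4 -2.8] open 0.224 g 55.0 j [ -2.   6.  37. 113.  -4.  62. 135.]
```

View pics/top3.png

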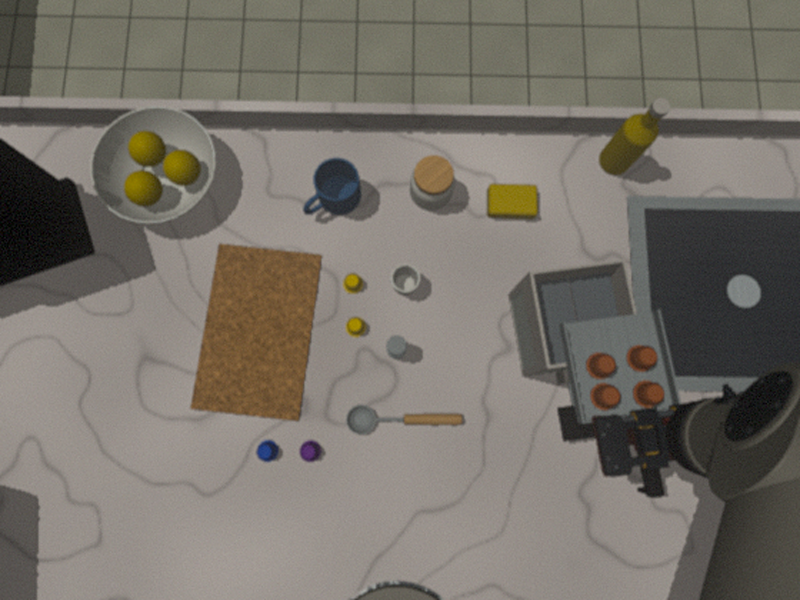

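Top view: the pan, still holding its four capsules at (600–645, 355–395), overhangs the hopper at (590,318). I'll work out tipping rows that keep the front edge just above the rim.

Run:
```python
import numpy as np
def grip(th,e,z):
    t=np.radians(th); return np.array([e-(159*np.cos(t)-38*np.sin(t)), z+159*np.sin(t)+38*np.cos(t)])
ths=[0,2,4,6,8,10,12,14,16]; es=np.linspace(-20,-42,9); zs=np.linspace(251,205,9)
ths+=[19,22,25,28,31,34,37,40,42]; es=np.r_[es,[-45]*9]; zs=np.r_[zs,np.linspace(203,192,9)]
g=[grip(*a) for a in zip(ths,es,zs)]
for i in range(1,len(g)):
    d=g[i]-g[i-1]; t=np.radians(ths[i-1])
    fx=np.array([np.cos(t),-np.sin(t)]); up=np.array([np.sin(t),np.cos(t)])
    print(ths[i],g[i].round(),[round(-d@fx,1),0,round(-d@up,1)],ths[i]-ths[i-1])
```

```text
2 [-180.  289.] [np.float64(1.3), 0, np.float64(0.2)] 2
4 [-181.  288.] [np.float64(1.1), 0, np.float64(0.3)] 2
6 [-182.  288.] [np.float64(0.9), 0, np.float64(0.4)] 2
8 [-183.  288.] [np.float64(0.7), 0, np.float64(0.5)] 2
10 [-184.  287.] [np.float64(0.5), 0, np.float64(0.6)] 2
12 [-184.  287.] [np.float64(0.3), 0, np.float64(0.6)] 2
14 [-184.  286.] [np.float64(0.1), 0, np.float64(0.7)] 2
16 [-184.  285.] [np.float64(-0.1), 0, np.float64(0.7)] 2
19 [-183.  291.] [np.float64(0.1), 0, np.float64(-5.5)] 3
22 [-178.  296.] [np.float64(-2.7), 0, np.float64(-7.0)] 3
25 [-173.  302.] [np.float64(-2.7), 0, np.float64(-7.0)] 3
28 [-168.  307.] [np.float64(-2.8), 0, np.float64(-7.0)] 3
31 [-162.  312.] [np.float64(-2.9), 0, np.float64(-7.1)] 3
34 [-156.  317.] [np.float64(-2.9), 0, np.float64(-7.1)] 3
37 [-149.  321.] [np.float64(-3.0), 0, np.float64(-7.1)] 3
40 [-142.  325.] [np.float64(-3.0), 0, np.float64(-7.2)] 3
42 [-138.  327.] [np.float64(-2.3), 0, np.float64(-4.5)] 2
```

```bash
python3 -m jog '[[[1.3,0,0.2],[0,2,0],255],[[1.1,0,0.3],[0,2,0],255],[[0.9,0,0.4],[0,2,0],255],[[0.7,0,0.5],[0,2,0],255],[[0.5,0,0.6],[0,2,0],255],[[0.3,0,0.6],[0,2,0],255],[[0.1,0,0.7],[0,2,0],255],[[-0.1,0,0.7],[0,2,0],255],[[0,0,0],[0,0,0],255]]'
python3 - <<'E'
from h import *
s=st();R=s['tool_rot'];e=s['tool_pos']-R[:,0]*.159+R[:,2]*.038;v=e-np.array([.5466,-.279,0]);print('edge',v@[.989,.15,0],v@[-.15,.989,0],e[2])
for n in('top','side'):
    for o in caps(n): print(*o)
E
```

```text
time_s: 26.4
tool_pos: [0.3669, -0.3055, 0.2846]
tool_rot: [[-0.95, -0.15, -0.274], [-0.144, 0.989, -0.041], [0.277, 0.0, -0.961]]
force: [-0.7, -0.0, -3.1]
opening: 0.224
grasp_force: 55.0
t 26.4 pos [ 0.3669 -0.3055  0.2846] R [[-0.95, -0.15, -0.274], [-0.144, 0.989, -0.041], [0.277, 0.0, -0.961]] F [-0.7 -0.  -3.1] open 0.224 g 55.0 j [ -4.  14.  37. 107.   2.  73. 130.]
edge -0.03942699731395308 0.0007331101093104239 0.20406657952294077
```

Tracking is as planned, and joint 6 has room. I tip on.

```bash
python3 -m jog '[[[0.1,0,-5.5],[0,3,0],255],[[-2.7,0,-7],[0,3,0],255],[[-2.7,0,-7],[0,3,0],255],[[-2.8,0,-7],[0,3,0],255],[[-2.9,0,-7],[0,3,0],255],[[-2.9,0,-7],[0,3,0],255],[[-3,0,-7],[0,3,0],255],[[-3,0,-7],[0,3,0],255],[[-2.3,0,-4.5],[0,2,0],255],[[0,0,0],[0,0,0],255],[[0,0,0],[0,0,0],255],[[0,0,0],[0,0,0],255]]'
python3 - <<'E'
from h import *
s=st();R=s['tool_rot'];e=s['tool_pos']-R[:,0]*.159+R[:,2]*.038;v=e-np.array([.5466,-.279,0]);print('edge',v@[.989,.15,0],v@[-.15,.989,0],e[2])
for i,n in enumerate(('top','side')):
    p,W=cloud(n); cv2.imwrite(f"pics/{n}4.png",cv2.resize(p[150:390,320:] if n=='top' else p[60:240,200:440],(800,600),interpolation=cv2.INTER_CUBIC)[:,:,::-1])
E
```

```text
time_s: 28.0
tool_pos: [0.4118, -0.2991, 0.3262]
tool_rot: [[-0.736, -0.148, -0.661], [-0.11, 0.989, -0.099], [0.668, -0.0, -0.744]]
force: [-0.3, 0.2, -1.3]
opening: 0.223
grasp_force: 55.0
t 28.0 pos [ 0.4118 -0.2991  0.3262] R [[-0.736, -0.148, -0.661], [-0.11, 0.989, -0.099], [0.668, -0.0, -0.744]] F [-0.3  0.2 -1.3] open 0.223 g 55.0 j [ -7.  31.  37.  90.   7.  98. 129.]
edge -0.04345532042992982 9.52554644379237e-05 0.19164371393717522
```

View pics/top4.png

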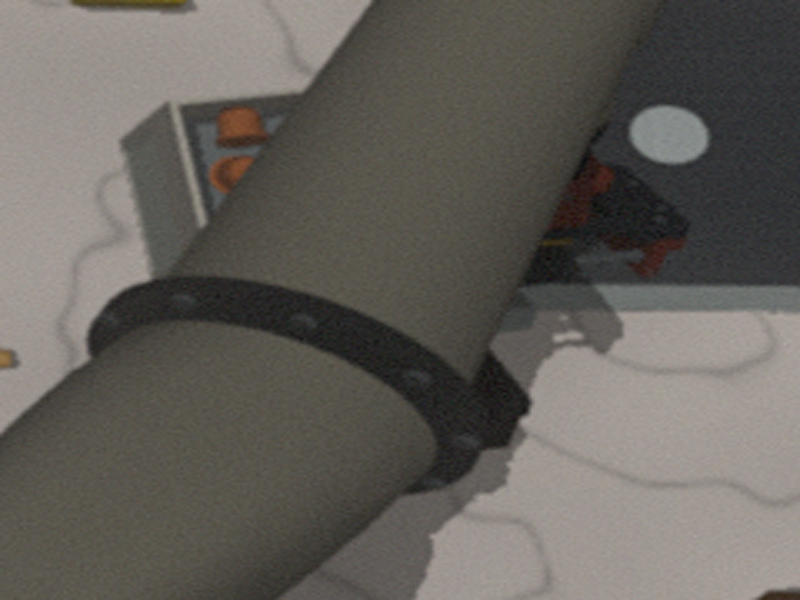

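```bash
python3 -m jog '[[[10,0,-11],[0,0,0],255],[[17,0,-19],[0,0,0],255],[[0,0,0],[0,-6,0],255],[[0,0,0],[0,-8,0],255],[[0,0,0],[0,-8,0],255],[[0,0,0],[0,-8,0],255],[[0,0,0],[0,-8,0],255],[[0,0,0],[0,-4,0],255],[[0,0,0],[0,0,0],255]]'
python3 - <<'E'
from h import *
s=st();go((.5,-.03,.36))
p,W=cloud('top'); a=cv2.resize(p[150:330,320:560],(800,600),interpolation=cv2.INTER_CUBIC)[:,:,::-1]
p,W=cloud('side'); b=cv2.resize(p[60:240,200:440],(800,600),interpolation=cv2.INTER_CUBIC)[:,:,::-1]
cv2.imwrite("pics/c5.png",cv2.resize(np.hstack([a,b]),(800,300)))
E
```

```text
time_s: 29.22
tool_pos: [0.4106, -0.2998, 0.3675]
tool_rot: [[-0.989, -0.146, 0.001], [-0.146, 0.989, 0.0], [-0.001, 0.0, -1.0]]
force: [-0.5, 0.1, -1.5]
opening: 0.224
grasp_force: 55.0
t 29.23 pos [ 0.4106 -0.2998  0.3675] R [[-0.989, -0.146, 0.001], [-0.146, 0.989, 0.0], [-0.001, 0.0, -1.0]] F [-0.5  0.1 -1.5] open 0.224 g 55.0 j [ -5.   5.  37. 104.  -3.  72. 132.]
-> [ 0.5  -0.03  0.36] [-127.9  253.8    7.8]
```

View pics/c5.png

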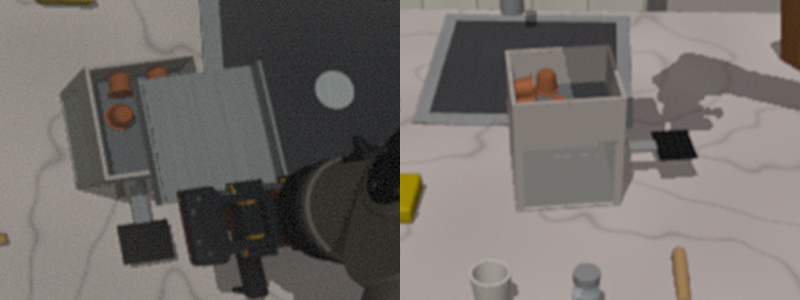

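Left: the pan is empty and capsules lie in the hopper; three are in view, with the fourth probably under the pan. I'm taking the scoop back.

```bash
python3 -m jog '[[[-12,24,0],[0,0,0],255],[[-24,47,2],[0,0,0],255],[[-26,52,2],[0,0,0],255],[[-26,52,2],[0,0,0],255],[[-24,47,2],[0,0,0],255],[[-16,32,0],[0,0,0],255],[[0,0,0],[0,0,5],255],[[0,0,0],[0,0,5],255],[[0,0,0],[0,0,5],255],[[0,0,0],[0,0,0],255]]'
python3 - <<'E'
from h import *
s=st();go((.503,.2492,.36),(.503,.2492,.0446))
p,W=cloud('top'); a=cv2.resize(p[150:330,320:560],(800,600),interpolation=cv2.INTER_CUBIC)[:,:,::-1]
p,W=cloud('side'); b=cv2.resize(p[60:240,200:440],(800,600),interpolation=cv2.INTER_CUBIC)[:,:,::-1]
cv2.imwrite("pics/c6.png",cv2.resize(np.hstack([a,b]),(800,300)))
E
```

```text
time_s: 30.58
tool_pos: [0.5016, -0.028, 0.3578]
tool_rot: [[-0.994, 0.11, -0.002], [0.11, 0.994, -0.001], [0.002, -0.001, -1.0]]
force: [-0.2, 0.4, -0.9]
opening: 0.224
grasp_force: 55.0
t 30.57 pos [ 0.5016 -0.028   0.3578] R [[-0.994, 0.11, -0.002], [0.11, 0.994, -0.001], [0.002, -0.001, -1.0]] F [-0.2  0.4 -0.9] open 0.224 g 55.0 j [-25.   5.  23. 104.  -2.  71.  82.]
-> [0.503  0.2492 0.36  ] [ 29.1 275.6  -2.5]
-> [0.503  0.2492 0.0446] [ -0.5   0.4 315.4]
```

View pics/c6.png

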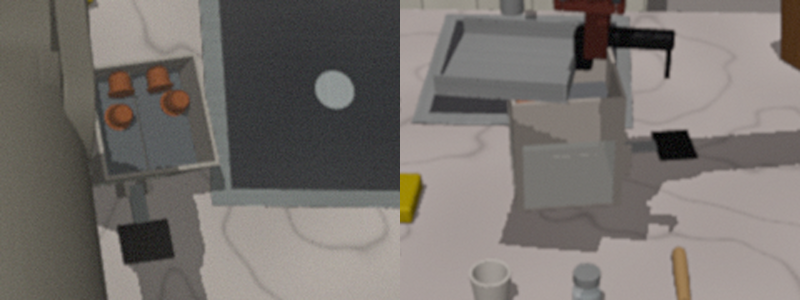

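All four capsules are in the hopper, at (120,85), (158,78), (120,115) and (176,100).

```bash
python3 -m jog '[[[3,25,0],[0,0,0],255],[[5,50,0],[0,0,0],255],[[6,55,0],[0,0,0],255],[[6,55,10],[0,0,0],255],[[5,50,20],[0,0,0],255],[[4,40.6,30],[0,0,0],255],[[0,0,50],[0,0,0],255],[[0,0,50],[0,0,0],255],[[0,0,50],[0,0,0],255],[[0,0,30],[0,0,0],255],[[0,0,0],[0,0,0],255]]'
python3 - <<'E'
from h import *
s=st();go((.503,.2492,.0446))
E
```

```text
time_s: 32.05
tool_pos: [0.5018, 0.2479, 0.116]
tool_rot: [[-0.994, 0.111, -0.005], [0.111, 0.994, -0.003], [0.004, -0.004, -1.0]]
force: [-0.1, -0.6, -2.5]
opening: 0.222
grasp_force: 55.0
t 32.05 pos [0.5018 0.2479 0.116 ] R [[-0.994, 0.111, -0.005], [0.111, 0.994, -0.003], [0.004, -0.004, -1.0]] F [-0.1 -0.6 -2.5] open 0.222 g 55.0 j [-40.  26.  10. 112.  -6.  44.  56.]
-> [0.503  0.2492 0.0446] [-1.3  1.7 71.4]
```

```bash
python3 -m jog '[[[-1,1.5,25],[0,0,0],255],[[0,0,25],[0,0,0],255],[[0,0,12],[0,0,0],255],[[0,0,5],[0,0,0],255],[[0,0,2],[0,0,0],255],[[0,0,0],[0,0,0],255],[[0,0,0],[0,0,0],255]]'
python3 - <<'E'
from h import *
s=st()
E
```

```text
time_s: 32.92
tool_pos: [0.5049, 0.2501, 0.0498]
tool_rot: [[-0.994, 0.112, 0.001], [0.112, 0.994, 0.001], [-0.001, 0.001, -1.0]]
force: [0.9, 0.2, -2.6]
opening: 0.222
grasp_force: 55.0
t 32.92 pos [0.5049 0.2501 0.0498] R [[-0.994, 0.112, 0.001], [0.112, 0.994, 0.001], [-0.001, 0.001, -1.0]] F [ 0.9  0.2 -2.6] open 0.222 g 55.0 j [-39.  32.   8. 113.  -7.  36.  57.]
```

```bash
python3 -m jog '[[[0,0,2],[0,0,0],255],[[0,0,2],[0,0,0],255],[[0,0,1],[0,0,0],255],[[0,0,0],[0,0,0],255],[[0,0,0],[0,0,0],255]]'
python3 - <<'E'
from h import *
s=st()
E
```

```text
time_s: 33.55
tool_pos: [0.5044, 0.2499, 0.0446]
tool_rot: [[-0.994, 0.112, -0.0], [0.112, 0.994, 0.0], [0.0, 0.0, -1.0]]
force: [-2.7, -1.2, 5.5]
opening: 0.224
grasp_force: 55.0
t 33.55 pos [0.5044 0.2499 0.0446] R [[-0.994, 0.112, -0.0], [0.112, 0.994, 0.0], [0.0, 0.0, -1.0]] F [-2.7 -1.2  5.5] open 0.224 g 55.0 j [-39.  32.   8. 113.  -7.  35.  58.]
```

Contact at the original height. I release slowly and lift away.

```bash
python3 -m jog '[[[0,0,0],[0,0,0],180],[[0,0,0],[0,0,0],160],[[0,0,0],[0,0,0],130],[[0,0,-20],[0,0,0],120],[[0,0,-50],[0,0,0],120],[[0,0,-60],[0,0,0],120],[[0,0,-60],[0,0,0],120],[[0,0,-30],[0,0,0],120]]'
python3 - <<'E'
from h import *
s=st();go((.5,-.03,.26))
p,W=cloud('top'); a=cv2.resize(p[:,:,::-1],(800,600),interpolation=cv2.INTER_CUBIC);cv2.imwrite("pics/top7.png",a)
X,Y,Z=W[...,0],W[...,1],W[...,2]
h=(p.max(2)<60)&(Z>.045)&(Z<.06)&(Y>.2)&(Y<.3)&(X>.4)&(X<.56)
Q=W[h];print(len(Q),cv2.minAreaRect(Q[:,:2].astype(np.float32)*1000),np.median(Q[:,2]))
E
```

```text
time_s: 34.55
tool_pos: [0.5056, 0.2503, 0.2679]
tool_rot: [[-0.994, 0.113, 0.004], [0.113, 0.994, 0.003], [-0.004, 0.003, -1.0]]
force: [0.6, 0.4, -1.0]
opening: 0.524
grasp_force: 0.0
t 34.55 pos [0.5056 0.2503 0.2679] R [[-0.994, 0.113, 0.004], [0.113, 0.994, 0.003], [-0.004, 0.003, -1.0]] F [ 0.6  0.4 -1. ] open 0.524 g 0.0 j [-42.  15.  12. 104.  -3.  61.  54.]
-> [ 0.5  -0.03  0.26] [ -26.  -279.2    7.1]
224 ((463.0654602050781, 252.4946746826172), (18.85787582397461, 68.36134338378906), 84.29637145996094) 0.05250651736638781
```

View pics/top7.png

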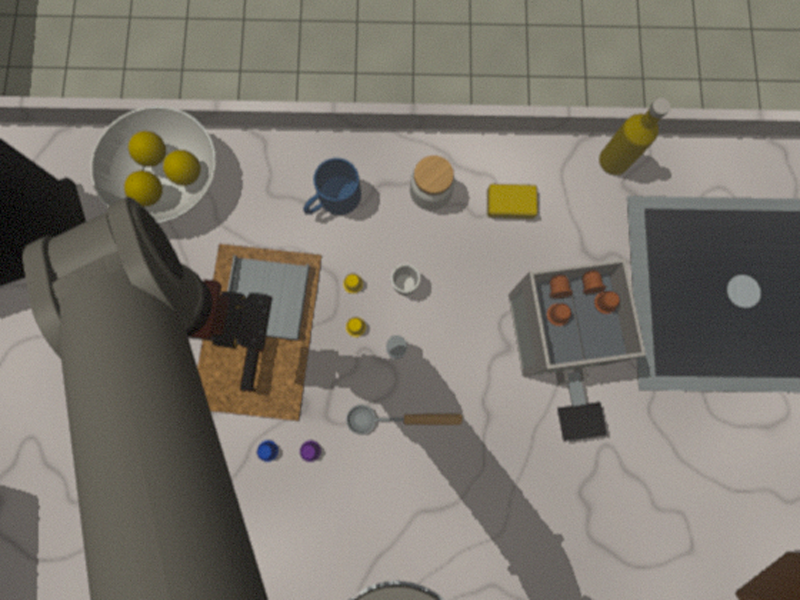

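The scoop lies flat on the mat at (270,300) and the rest of the counter is unchanged. All four capsules are in the hopper. Now the paddle.

```bash
python3 -m jog '[[[-3,-30,0],[0,0,0],255],[[-5,-50,0],[0,0,0],255],[[-5,-55,0],[0,0,0],255],[[-5,-55,0],[0,0,0],255],[[-5,-50,0],[0,0,0],255],[[-3,-39,0],[0,0,0],255],[[0,0,0],[0,0,-7.5],255],[[0,0,0],[0,0,-7.5],255],[[0,0,0],[0,0,0],255]]' 20
python3 - <<'E'
from h import *
s=st();go((.382,-.304,.24),(.382,-.304,.08))
E
```

```text
time_s: 35.72
tool_pos: [0.4988, -0.0304, 0.264]
tool_rot: [[-0.989, -0.147, -0.0], [-0.147, 0.989, 0.0], [0.0, 0.0, -1.0]]
force: [0.3, -0.1, -0.3]
opening: 0.005
grasp_force: 0.0
t 35.73 pos [ 0.4988 -0.0304  0.264 ] R [[-0.989, -0.147, -0.0], [-0.147, 0.989, 0.0], [0.0, 0.0, -1.0]] F [ 0.3 -0.1 -0.3] open 0.005 g 0.0 j [-21.   9.  19. 112.  -4.  59.  99.]
-> [ 0.382 -0.304  0.24 ] [ 155.8 -253.4   24. ]
-> [ 0.382 -0.304  0.08 ] [-1.0e-01 -0.0e+00  1.6e+02]
```

```bash
python3 -m jog '[[[15,-24,0],[0,0,0],255],[[30,-48,4],[0,0,0],255],[[32,-52,4],[0,0,0],255],[[32,-52,4],[0,0,0],255],[[30,-48,4],[0,0,0],255],[[16.8,-29.4,4],[0,0,0],255],[[0,0,20],[0,0,0],255],[[0,0,40],[0,0,0],255],[[0,0,50],[0,0,0],255],[[0,0,30],[0,0,0],255],[[0,0,15],[0,0,0],255],[[0,0,0],[0,0,0],255]]'
python3 - <<'E'
from h import *
s=st();go((.382,-.304,.07))
E
```

```text
time_s: 37.22
tool_pos: [0.3823, -0.3039, 0.0889]
tool_rot: [[-0.989, -0.147, -0.001], [-0.147, 0.989, 0.0], [0.001, 0.001, -1.0]]
force: [0.6, -0.6, 0.6]
opening: 0.005
grasp_force: 0.0
t 37.23 pos [ 0.3823 -0.3039  0.0889] R [[-0.989, -0.147, -0.001], [-0.147, 0.989, 0.0], [0.001, 0.001, -1.0]] F [ 0.6 -0.6  0.6] open 0.005 g 0.0 j [  9.  24.  27. 123. -18.  37. 147.]
-> [ 0.382 -0.304  0.07 ] [ 0.3 -0.1 18.9]
```

```bash
python3 -m jog '[[[0,0,10],[0,0,0],255],[[0,0,10],[0,0,0],255],[[0,0,6],[0,0,0],255],[[0,0,6],[0,0,0],255],[[0,0,6],[0,0,0],255],[[0,0,4],[0,0,0],255],[[0,0,0],[0,0,0],255],[[0,0,0],[0,0,0],255]]'
python3 - <<'E'
from h import *
s=st()
E
```

```text
time_s: 38.22
tool_pos: [0.3847, -0.3042, 0.0481]
tool_rot: [[-0.989, -0.149, 0.003], [-0.149, 0.989, -0.001], [-0.003, -0.001, -1.0]]
force: [1.8, 2.7, 10.9]
opening: 0.007
grasp_force: 4.9
t 38.23 pos [ 0.3847 -0.3042  0.0481] R [[-0.989, -0.149, 0.003], [-0.149, 0.989, -0.001], [-0.003, -0.001, -1.0]] F [ 1.8  2.7 10.9] open 0.007 g 4.9 j [ 12.  29.  24. 124. -22.  31. 150.]
```

```bash
python3 -m jog '[[[0,0,2],[0,0,0],255],[[0,0,2],[0,0,0],255],[[0,0,2],[0,0,0],255],[[0,0,0],[0,0,0],255],[[0,0,0],[0,0,0],255]]'
python3 - <<'E'
from h import *
s=st()
E
```

```text
time_s: 38.85
tool_pos: [0.3855, -0.3042, 0.0448]
tool_rot: [[-0.989, -0.149, 0.006], [-0.149, 0.989, 0.001], [-0.006, 0.0, -1.0]]
force: [-4.1, 8.8, 47.8]
opening: 0.009
grasp_force: 23.3
t 38.85 pos [ 0.3855 -0.3042  0.0448] R [[-0.989, -0.149, 0.006], [-0.149, 0.989, 0.001], [-0.006, 0.0, -1.0]] F [-4.1  8.8 47.8] open 0.009 g 23.3 j [ 12.  29.  23. 124. -22.  31. 151.]
```

That's the stop. I ease off a little and hold while they drop.

```bash
python3 -m jog '[[[0,0,-2.5],[0,0,0],255],[[0,0,0],[0,0,0],255],[[0,0,0],[0,0,0],255],[[0,0,0],[0,0,0],255],[[0,0,0],[0,0,0],255],[[0,0,0],[0,0,0],255]]'
python3 - <<'E'
from h import *
s=st()
p,W=cloud('top'); a=cv2.resize(p[150:330,320:560],(800,600),interpolation=cv2.INTER_CUBIC)[:,:,::-1]
p,W=cloud('side'); b=cv2.resize(p[60:240,200:440],(800,600),interpolation=cv2.INTER_CUBIC)[:,:,::-1]
cv2.imwrite("pics/c8.png",cv2.resize(np.hstack([a,b]),(800,300)))
E
```

```text
time_s: 39.6
tool_pos: [0.3853, -0.3041, 0.0454]
tool_rot: [[-0.989, -0.149, 0.005], [-0.149, 0.989, -0.0], [-0.005, -0.001, -1.0]]
force: [1.6, 5.0, 20.3]
opening: 0.003
grasp_force: 9.0
t 39.6 pos [ 0.3853 -0.3041  0.0454] R [[-0.989, -0.149, 0.005], [-0.149, 0.989, -0.0], [-0.005, -0.001, -1.0]] F [ 1.6  5.  20.3] open 0.003 g 9.0 j [ 12.  29.  23. 124. -22.  31. 151.]
```

View pics/c8.png

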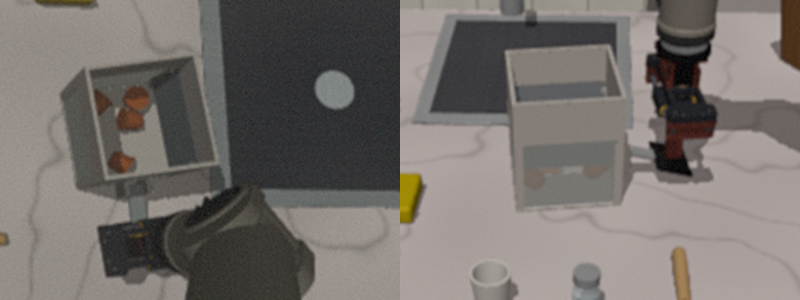

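The flaps are open and all four capsules lie in the bin, at (103,100), (137,97), (130,120) and (122,160). I let the paddle up and back off.

```bash
python3 -m jog '[[[0,0,-8],[0,0,0],255],[[0,0,-10],[0,0,0],255],[[0,0,-12],[0,0,0],255],[[0,0,-20],[0,0,0],255],[[0,0,-50],[0,0,0],255],[[0,0,-60],[0,0,0],255],[[0,0,-60],[0,0,0],255],[[10,50,-10],[0,0,0],255],[[0,55,0],[0,0,0],255],[[-20,50,0],[0,0,0],255],[[-10,40,0],[0,0,0],255],[[0,0,0],[0,0,0],255]]'
python3 - <<'E'
from h import *
s=st()
p,W=cloud('top'); a=cv2.resize(p[:,:,::-1],(560,420))
h=(p.max(2)<60)&(W[...,1]<-.25)&(W[...,1]>-.35)&(W[...,0]>.35)&(W[...,0]<.42);print('paddle',np.median(W[h],0))
p,W=cloud('side'); b=cv2.resize(p[60:240,200:440],(240*7//3,420),interpolation=cv2.INTER_CUBIC)[:,:,::-1]
cv2.imwrite("pics/c9.png",cv2.resize(np.hstack([a,b]),(800,300)))
E
```

```text
time_s: 41.2
tool_pos: [0.3732, -0.1057, 0.2738]
tool_rot: [[-0.988, -0.154, -0.0], [-0.154, 0.988, 0.0], [0.0, 0.0, -1.0]]
force: [0.3, -1.0, 0.3]
opening: 0.002
grasp_force: 0.0
t 41.2 pos [ 0.3732 -0.1057  0.2738] R [[-0.988, -0.154, -0.0], [-0.154, 0.988, 0.0], [0.0, 0.0, -1.0]] F [ 0.3 -1.   0.3] open 0.002 g 0.0 j [-16.  -5.  21. 124.   2.  60. 104.]
paddle [nan nan nan]
  return _methods._mean(a, axis=axis, dtype=dtype,
  ret = um.true_divide(
```

View pics/c9.png

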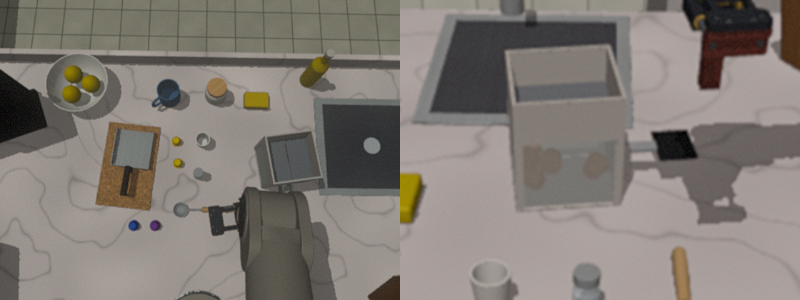

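The flaps have shut and the hopper is empty. The capsules are in the bin, the paddle is up, the scoop is on its mat, and nothing else has moved.

```bash
python3 -c "
from rig import *
print(finish_job())"
```

```text
the job is handed in; nothing more can be done
None
```

The job is done and handed in at about 41 s: all four copper capsules went over in one level scoop load and dropped into the bin, the scoop is flat on its mat, and nothing else on the counter was moved; pressing the paddle to its stop briefly put 48 N on the fingertips, while the 40 N limit is worded for the arm and gripper body.

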